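Wind a tool balancer's spring drum and pin it

ROBOT

A 7-joint arm with a two-finger parallel gripper is mounted at the origin on the work surface. World frame = base frame: x ahead of the robot, y to its left, z up, the work surface at z = 0. Lengths are in m, angles in rad, forces in N, time in s.
With the tool pointing down it reaches from about 0.425 to 0.875 m from the base axis. Payload 8.4 kg.
Tool frame: the origin (TCP) lies at the very end of the fingers, on their centre line; the grasp point (between the pads) lies 19 mm behind it (ctrl.grip_depth is the distance from the TCP to the grasp point, in m); z points along the fingers, y is the direction in which the jaws open and shut (so a half turn about z gives the same grasp; the last joint's range is limited). The gripper opens to 87 mm and grips with 3 to 60 N. Pads are 19 mm wide; open, the fingers measure 117 mm over their backs; the gripper's body (75 mm by 190 mm) begins 51 mm behind the grasp point.
Start: joints at [-1.371, 0.333, 0.04, 1.465, -0.013, 1.343, -0.059], TCP at [0.191, 0.621, 0.223] pointing down, gripper open.
Joint ranges: [-2.58, 2.58], [-0.38, 2.09], [-1.3, 1.39], [0.25, 2.4], [-1.5, 4.64], [0.08, 2.09], [-2.65, 2.65]. Speed limits (rad/s): [2.22, 2.22, 2.79, 2.79, 3.14, 3.14, 3.14].

INTERFACE

Orientations are given as a unit quaternion [w, x, y, z].
In Python, from rig import telemetry, eyes, workorder, ctrl gives the robot as it stands.
- The arm moves only by the shell command python3 -m creep 'ROWS'. ROWS is a JSON object of lists of equal length, an entry for each row: "turn": the turn, a rotation vector about the tool's x, y, z in degrees, a list of three; "slide": the shift along the tool's x, y, z in cm, a list of three; "jaw": the closure, from 0 (fully open) to 1 (shut). In form: {"turn": [[wx, wy, wz], ...], "slide": [[tx, ty, tz], ...], "jaw": [jaw, ...]}. A call has 1 to 12 rows; each row is the pose to reach, as a shift and turn from the pose measured when the call began, along the tool's axes at that moment; what a row does not reach only later rows make up. A row lasts 1/12 s, in which the tool goes at most 41.7 mm and 7.16 degrees, less where a joint would pass 70% of its speed; a pose out of reach is approached as far as the arm can. A call with a gripper value outside its range is refused whole. The fingers move at their own pace and stop on an object; the grip force is fixed at half the most. Time passes only in rows, so rows that repeat a pose let the fingers close. It gives the time, the measured TCP pose, the force and the opening at its end, in the units of the state.
- telemetry.read_state(): the state, without advancing time (a new reading comes with each control period).
- eyes.grab_frame(name): name is "side" or "top" or "wrist"; returns the picture (420x560x3 uint8, red, green, blue); there is no depth.
- eyes.get_calibration(name): a dict with "vfov" (degrees; the focal length in pixels is half the picture's height over the tangent of half this angle, whatever the lens; pixels are square), "cx", "cy" (the principal point, pixels), "world_from_camera" (4x4, takes a point from camera to world coordinates). Camera axes: x right, y down, z forward; pixel columns grow to the right and rows downward; lengths in m; the calibration is good to about 2 mm. A picture is of the moment at which its call begins: read the wrist's pose just before it. get_calibration takes no time and is no camera call; for the wrist camera it gives the pose at the moment of the call.
- workorder.finish_job(): hands the job in, once; it reports no verdict.
The state is a dict: "time_s": time; "qpos": joint angles; "dq": joint speeds; "tau": joint torques, N m; "eef_pos": TCP position; "tool_rot": TCP orientation; "force": force on the tool from outside, world axes, zero at the start; "torque": the same for the moment, N m; "finger_gap": finger opening in m.
Only numpy, scipy, OpenCV 4.12 (cv2) and the standard library are available. Lean on these libraries where they do the work, as an engineer would, in place of code of your own. Each camera call takes 0.05 s, during which the arm holds its last target.

TASK

Get the spring balancer ready for its new cable: wind its drum clockwise by the wing key, a part turn at a time, until the lock hole in the drum's flange lies under the hole in the lug and the drum stays there by itself. Then take the lock pin from the tray and push it down through lug, flange and casing boss until its collar sits flat on the lug, and let go. Leave the tool holders and the spray can standing where they are.

Things in the scene. Friction and masses are not known exactly. Their poses are not given: they have to be found in the camera images.
- balancer: Spring balancer, fixed on the bench on its back, cover off: grey casing disc 200 mm across. Origin on the drum's axis at bench height, z up, x towards the lock lug. Four cover posts, 13 mm thick and 71 mm high, stand 96 mm from the axis; the suspension eye lies opposite the lug, up to 135 mm out, 26 mm high.
- lug_hole (a point): Centre of the 15 mm hole in the balancer's single lock lug, on the lug's top face, 80 mm above the bench, 70 mm from the drum's axis; axes as the balancer's. The lug is a grey plate 52 x 44 x 10 mm that reaches in over the drum's rim from an upright block 94 to 108 mm from the axis.
- boss_hole (a point): Centre of the 16 mm hole in the casing boss, straight below the lug hole, on the boss's top face, 46 mm above the bench. Plates to be pinned, heights above the bench: lug 80 to 70 mm, drum flange 64 to 56 mm, boss 46 to 34 mm; free space under the boss down to 14 mm.
- drum_hole (a point): Centre of the single 18 mm lock hole in the flange of the aluminium drum (flange 172 mm across), on the flange's top face, 64 mm above the bench and 70 mm from the drum's axis. It turns with the drum.
- key_grip (a point): Grip point at mid plate of the steel wing key, fast on top of the drum, on the drum's vertical axis, 119 mm above the bench. The wing is an upright plate 10 mm thick, 82 mm wide, 96 to 138 mm above the bench, with rounded ends; below 94 mm a round hub 25 to 38 mm thick. x square to the plate (the way to pinch it), pointing to the drum hole's side, y along the wings, z up.
- drum (a joint): Turn of drum and key, rad: 0 with the drum hole exactly under the lug hole, starts 2.6 to 4.0 short of it (negative), grows clockwise seen from above; stops at -4.4 and 0.7. A spring (0.1 to 0.2 N m) pulls it back; a friction brake (0.26 N m) holds it where it is left. Winding takes up to 0.46 N m. It can be turned back. With the hole under 4 mm (0.055 rad) off, the pin's taper draws it true.
- lock_pin: Steel lock pin, upright in a hole of the tray, hung by its collar. Origin on its axis at the collar's underside, z up to the handle. Below: round shank 12 mm thick, 60 mm long, its last 14 mm tapering to a 5 mm tip. Above: collar 44 mm across, 6 mm thick, then a round handle 26 mm thick, from 7 to 63 mm above the origin. 0.18 to 0.35 kg.
- pin_grip (a point): Point on the pin's axis at mid handle, 36 mm above the underside of the collar.
- tray: Green moulded tool-holder tray, fixed, 222 x 150 mm and 85 mm high, origin under its centre on the bench, x along its long side, z up. Six 34 mm holes through its top at x = -72, 0, 72 and y = -36, 36 mm; four are in use, two are empty.
- holder_a: Black steel tool holder standing upright in a hole of the tray: flange 46 mm across, nut 40 mm across, rising 61 mm above the tray. Origin on its axis at the flange's underside, on the tray's top face. A bystander.
- holder_b: Same as holder_a, in another hole.
- holder_c: Same as holder_a, in another hole.
- spray_can: White spray can with a black cap, 58 mm across and 186 mm high, standing on the bench. Origin at the centre of its foot. A bystander.
Not all that is in view belongs to the job. Leave any brown or purple look-alike of the lock_pin alone.

How it is judged:
By the outcome, as a careful person would: the job done as asked, in the order asked, and still so for the second after the job is handed in, with the robot touching nothing.
It also fails if it takes over 72 s, if anything falls off the work surface, if the arm or the gripper's body presses on something with over 40 N, if the wrist force passes 120 N, or if a joint passes its speed limit or range.

## Working session

There is one attempt and no reset: what is moved stays moved. The work goes in short steps, Python scripts to look and compute and a shell command to move; the robot and the scene stay as the last step left them, time stands still between calls to the robot, and variables do not carry over. Pictures are saved under pics/ and viewed, and the job is handed in when it is done.

```bash
ls; mkdir -p pics
python3 - <<'E'
from rig import telemetry, eyes, workorder, ctrl
import cv2, numpy as np
s=telemetry.read_state()
for k,v in s.items(): print(k,np.round(v,4))
for n in ["side","top","wrist"]:
    c=eyes.get_calibration(n); print(n,c["vfov"],c["cx"],c["cy"]); print(np.round(c["world_from_camera"],4).tolist())
    im=eyes.grab_frame(n); cv2.imwrite(f"pics/{n}0.png",im[:,:,::-1])
print([a for a in dir(ctrl) if a[0]!='_'])
E
```

```text
pics
time_s 0.0
qpos [-1.3712  0.3339  0.0399  1.4663 -0.0134  1.3433 -0.0585]
dq [-0.0004 -0.0017 -0.0007 -0.0001 -0.0003  0.0001  0.0006]
tau [ 2.00000e-04 -6.56362e+01  1.33540e+00 -4.03787e+01 -5.97000e-02
  4.50000e-02  2.00000e-04]
eef_pos [0.1912 0.6208 0.2217]
tool_rot [-1.000e-04  1.488e-01  9.889e-01 -8.000e-04]
force [-0.0578  0.8327 -0.1842]
torque [-0.0131 -0.0091 -0.0203]
finger_gap 0.0869
side 46.19108995125424 284.23905345751746 217.2663541293561
[[0.7728, -0.4611, 0.436, 0.1392], [-0.6346, -0.5569, 0.5358, -0.4956], [-0.0042, -0.6908, -0.723, 0.7864], [0.0, 0.0, 0.0, 1.0]]
top 48.78917423387617 277.87891162708087 210.15870807251883
[[0.0225, -0.9974, 0.0677, 0.4899], [-0.9997, -0.0232, -0.0086, -0.0074], [0.0102, -0.0675, -0.9977, 1.0061], [0.0, 0.0, 0.0, 1.0]]
wrist 71.52903500659869 278.130991272449 208.40735604245324
[[0.2936, 0.928, 0.2295, 0.1287], [0.9559, -0.2846, -0.0723, 0.6405], [-0.0018, 0.2406, -0.9706, 0.3832], [0.0, 0.0, 0.0, 1.0]]
['Unreachable', 'grip_depth']
```

View pics/top0.png

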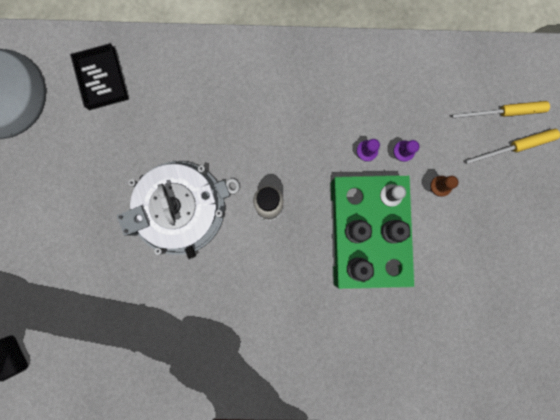

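View pics/side0.png

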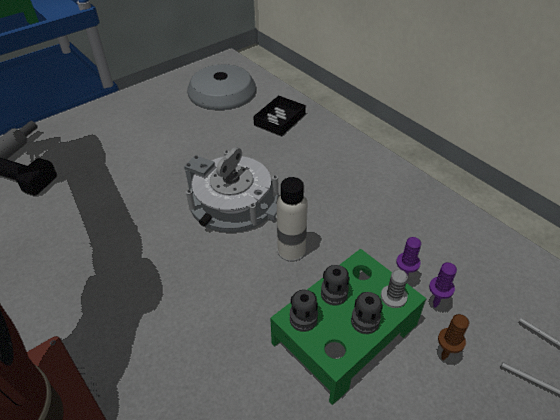

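View pics/wrist0.png

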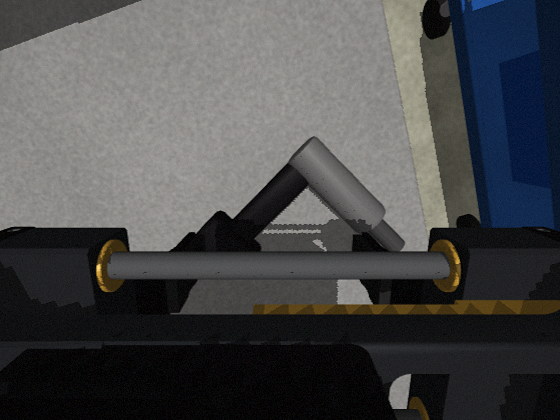

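The top view shows the balancer near (175,207), with the lug at (130,220) on its left and the eye at (233,186). The spray can is at (268,200). The tray is centred near (374,232), with the grey pin at (395,193). I'll zoom in on these.

```bash
cat > h.py <<'E'
from rig import telemetry, eyes, workorder, ctrl
import cv2, numpy as np
from scipy.spatial.transform import Rotation as R
def cal(n):
    c=eyes.get_calibration(n); f=210/np.tan(np.radians(c["vfov"]/2)); return f,c["cx"],c["cy"],np.array(c["world_from_camera"])
def back(n,u,v,z,c=None):
    f,cx,cy,T=c or cal(n); d=T[:3,:3]@np.array([(u-cx)/f,(v-cy)/f,1]); o=T[:3,3]; return o+d*(z-o[2])/d[2]
def proj(n,p,c=None):
    f,cx,cy,T=c or cal(n); q=T[:3,:3].T@(np.array(p)-T[:3,3]); return np.array([cx+f*q[0]/q[2],cy+f*q[1]/q[2]])
def rot(s=None):
    s=s or telemetry.read_state(); q=s["tool_rot"]; return R.from_quat([q[1],q[2],q[3],q[0]])
def crop(src,dst,x0,y0,x1,y1,k):
    im=cv2.imread(src)[y0:y1,x0:x1]; cv2.imwrite(dst,cv2.resize(im,None,fx=k,fy=k,interpolation=cv2.INTER_CUBIC))
E
python3 - <<'E'
from h import *
crop("pics/top0.png","pics/top0a.png",105,140,265,260,5)
crop("pics/top0.png","pics/top0b.png",320,130,480,290-40,5)
crop("pics/side0.png","pics/side0a.png",170,130,330,250,5)
E
```

```text
(no output)
```

View pics/top0a.png

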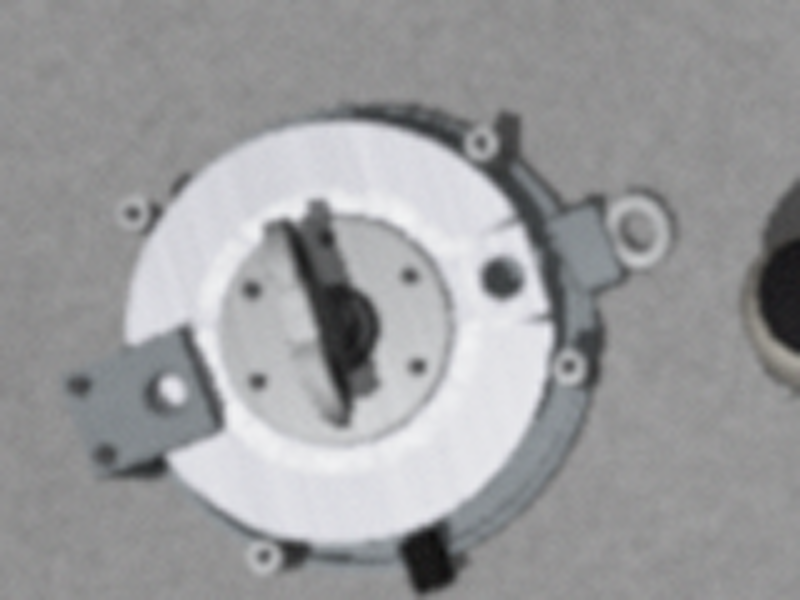

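View pics/top0b.png

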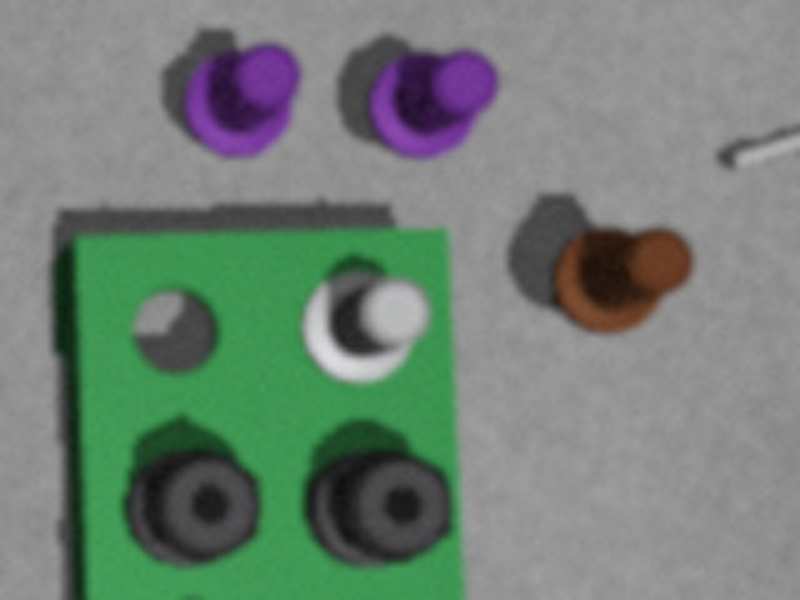

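View pics/side0a.png

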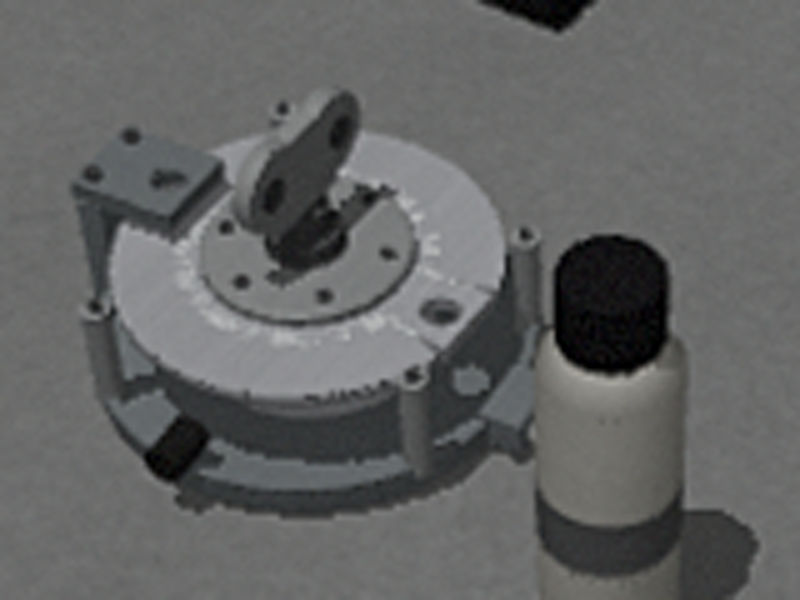

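Top crop: the lug hole is at (171,391), the drum hole at (503,277) and the key plate runs from (280,225) to (342,418). Post tops are at (133,213), (481,143), (569,367) and (264,557). Side crop: the wing and its two holes are clear. The pin handle top is at (398,313) in the second crop.

Run:
```python
from h import *
from scipy.optimize import least_squares
def px(u,v,x0,y0,k=5): return x0+(u+.5)/k-.5, y0+(v+.5)/k-.5
B=lambda u,v,z,x0=105,y0=140: back("top",*px(u,v,x0,y0),z)
posts=np.array([B(u,v,.071) for u,v in [(133,213),(481,143),(569,367),(264,557)]])
r=least_squares(lambda c:np.hypot(*(posts[:,:2]-c).T)-.096,posts[:,:2].mean(0))
c=r.x; print("axis",c,"res mm",r.fun*1e3)
lug=B(171,391,.080); dh=B(503,277,.064)
print("lug",lug,np.hypot(*(lug[:2]-c)),"dh",dh,np.hypot(*(dh[:2]-c)))
al=np.arctan2(*(lug[:2]-c)[::-1]); ad=np.arctan2(*(dh[:2]-c)[::-1]); print("ang lug,dh deg",np.degrees([al,ad]),"cw needed",np.degrees((ad-al)%(2*np.pi)))
a,b=B(280,225,.138),B(342,418,.138); print("wing",a,b,np.linalg.norm(a-b),(a+b)/2,np.degrees(np.arctan2(*(b-a)[:2][::-1])))
print("pin collar",B(358,326,.091,320,130),"handle top",B(395,313,.148,320,130))
# tray corners
print([B(u,v,.085,320,130) for u,v in [(76,236),(447,230)]], back("top",336,288,.085),back("top",413,287,.085))
print("can top",back("top",268,200,.186))
# side checks
s0=lambda u,v:px(u,v,170,130)
print("side lug",back("side",*s0(168,179),.08),"side dh",back("side",*s0(442,312),.064))
for n in("side","top"): print(n,"proj grip",proj(n,[*c,.119]))
s=telemetry.read_state(); print(rot(s).as_matrix().round(3))
```

```text
axis [0.5576342 0.1991619] res mm [-0.66934304 -0.34381151 -0.53593927 -0.54579297]
lug [0.53098179 0.26185765 0.08      ] 0.06812567356754086 dh [0.58135393 0.13344747 0.064     ] 0.06986424566887836
ang lug,dh deg [113.03068689 -70.15287184] cw needed 176.81644127361628
wing [0.5918371  0.20679153 0.138     ] [0.51976831 0.18077632 0.138     ] 0.07662049883693403 [0.5558027  0.19378393 0.138     ] -160.1515612380144
pin collar [ 0.58784193 -0.24010101  0.091     ] handle top [ 0.58694324 -0.23942607  0.148     ]
[array([ 0.62209082, -0.1280026 ,  0.085     ]), array([ 0.62809931, -0.27725199,  0.085     ])] [ 0.40107541 -0.13352077  0.085     ] [ 0.40631775 -0.28593242  0.085     ]
can top [0.56320889 0.00349341 0.186     ]
side lug [0.5278656  0.26440189 0.08      ] side dh [0.57902865 0.13305612 0.064     ]
side proj grip [229.77814302 160.83432291]
top proj grip [166.28155322 203.63469043]
[[-0.956  0.294 -0.   ]
 [ 0.294  0.956 -0.001]
 [-0.    -0.001 -1.   ]]
```

Both cameras agree: the axis is at about (0.557, 0.199), and the measured radii are about 69 mm against 70 mm given. The drum needs about 177° clockwise. I'll approach with tool y at world 110°, so joint 7 can take the turn in parts.

```bash
cat >> h.py <<'E'
def plan(p,yaw):
    """world TCP target, tool-y world yaw deg -> turn(deg), slide(cm)"""
    s=telemetry.read_state(); M=rot(s); a=np.radians(yaw); y=np.array([np.cos(a),np.sin(a),0]); z=np.array([0,0,-1.]); x=np.cross(y,z)
    W=R.from_matrix(np.stack([x,y,z],1)); t=(M.inv()*W).as_rotvec(degrees=True); d=M.inv().apply(np.array(p)-s["eef_pos"])*100
    print("turn",t.round(2),"slide",d.round(2)); return t,d
def st():
    s=telemetry.read_state(); y=rot(s).as_matrix()
    print("t",round(s["time_s"],2),"p",np.round(s["eef_pos"],4),"yaw",round(np.degrees(np.arctan2(y[1,1],y[0,1])),2),"tilt",y[:2,2].round(4),"F",np.round(s["force"],1),"T",np.round(s["torque"],2),"gap",round(s["finger_gap"],4),"q",np.round(s["qpos"],2))
E
python3 -c "
from h import *
plan([.5575,.1992,.2],110)"
```

```text
turn [-7.000e-02 -2.000e-02 -3.712e+01] slide [-47.41 -29.51   2.23]
```

```bash
python3 -m creep '{"turn": [[0,0,-3],[0,0,-6],[0,0,-9],[0,0,-12],[0,0,-15],[0,0,-18],[0,0,-21],[0,0,-24],[0,0,-27],[0,0,-30],[0,0,-33],[0,0,-37.1]], "slide": [[-3.2,-2,0],[-6.4,-4,0],[-9.6,-6,0],[-12.8,-8,0],[-16,-10,0],[-19.2,-12,0],[-22.4,-14,0],[-25.6,-16,0],[-28.8,-18,0.3],[-32,-20,0.6],[-35.2,-22,0.9],[-38.4,-24,1.2]], "jaw": [0,0,0,0,0,0,0,0,0,0,0,0]}'; python3 -c "
from h import *
st();plan([.5575,.1992,.2],110)"
```

```text
time_s: 1.15
eef_pos: [0.4884, 0.2768, 0.2101]
tool_rot: [-0.0, -0.175, 0.985, -0.001]
force: [0.1, 0.7, -0.0]
finger_gap: 0.0869
t 1.15 p [0.4884 0.2768 0.2101] yaw 110.12 tilt [-0.0003 -0.0011] F [ 0.1  0.7 -0. ] T [0.05 0.   0.05] gap 0.0869 q [-0.83  0.16  0.26  1.71 -0.04  1.28  1.36]
turn [-0.06 -0.04  0.12] slide [-3.82 -9.66  1.01]
```

```bash
python3 -m creep '{"turn": [[0,0,0],[0,0,0],[0,0,0],[0,0,0],[0,0,0]], "slide": [[-1.3,-3.2,0.3],[-2.6,-6.4,0.6],[-3.82,-9.66,1],[-3.82,-9.66,1],[-3.82,-9.66,1]], "jaw": [0,0,0,0,0]}'; python3 -c "
from h import *
st();plan([.5575,.1992,.1],110)
for n in('wrist','top'): cv2.imwrite('pics/%s1.png'%n,eyes.grab_frame(n)[:,:,::-1])"
```

```text
time_s: 1.57
eef_pos: [0.5583, 0.1966, 0.1995]
tool_rot: [-0.001, -0.172, 0.985, -0.001]
force: [0.1, 0.4, 0.1]
finger_gap: 0.0869
t 1.57 p [0.5583 0.1966 0.1995] yaw 109.86 tilt [-0.0009 -0.0024] F [0.1 0.4 0.1] T [ 0.11  0.03 -0.01] gap 0.0869 q [-0.7   0.23  0.33  1.66 -0.08  1.27  1.57]
turn [-0.11 -0.1  -0.14] slide [-0.02  0.29  9.95]
```

View pics/wrist1.png

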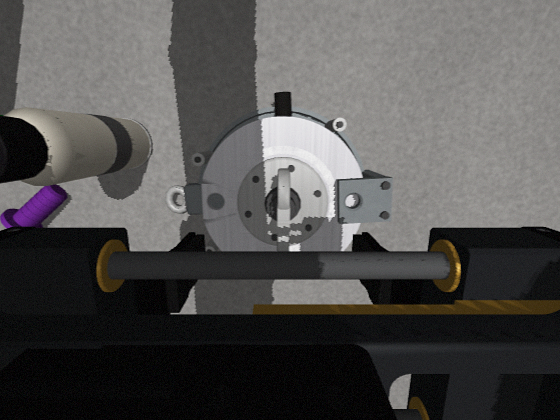

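Wrist view: the upright key plate is at u≈284, the lug hole at (352,200) and the drum hole at (216,201). The plate lies between the fingers. I'll cross-check with this camera's own calibration.

```bash
python3 - <<'E'
from h import *
c=cal("wrist"); 
print("wing top at",back("wrist",284.5,190,.138,c),"lug",back("wrist",352,200.5,.08,c),"dh",back("wrist",216,201,.064,c))
print(proj("wrist",[.5575,.1992,.138],c),proj("wrist",[.5575,.1992,.1],c))
E
python3 -c "
from h import *
crop('pics/wrist1.png','pics/wrist1a.png',150,80,410,260,3)"
```

```text
wing top at [0.53176545 0.19616826 0.138     ] lug [0.52798245 0.26720675 0.08      ] dh [0.57933548 0.13924036 0.064     ]
[276.76783712 221.14367987] [276.96631389 209.57051793]
```

View pics/wrist1a.png

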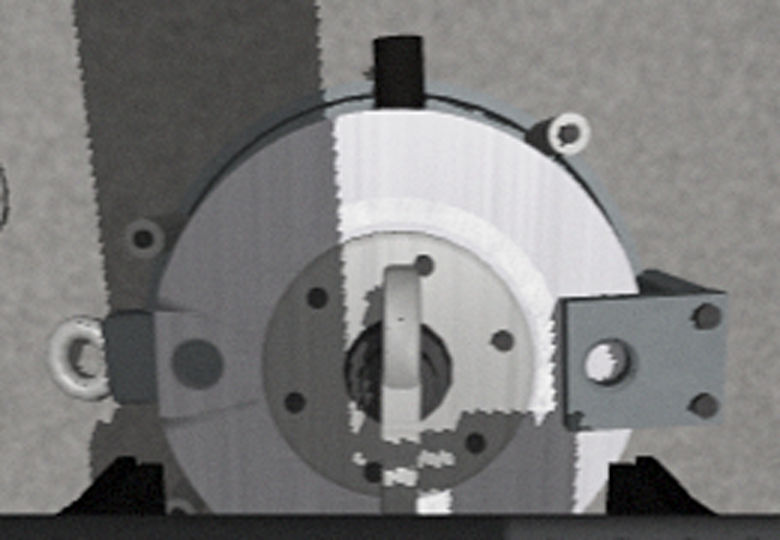

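The cameras spread by a few mm on the axis, and averaging gives about (0.5555, 0.200). I'll descend there and close, and let the wrist force show any residual offset.

```bash
python3 -c "
from h import *
plan([.5555,.2,.1],110)"
```

```text
turn [-0.03 -0.08  0.15] slide [0.12 0.06 9.99]
```

```bash
python3 -m creep '{"turn": [[0,0,0.1],[0,0,0.1],[0,0,0.1],[0,0,0.1],[0,0,0.1],[0,0,0.1],[0,0,0.1]], "slide": [[0.1,0.06,2],[0.1,0.06,4],[0.1,0.06,6],[0.1,0.06,8],[0.12,0.06,9.5],[0.12,0.06,10],[0.12,0.06,10]], "jaw": [0,0,0,0,0,0,0]}'; python3 -c "
from h import *
st()"
python3 -m creep '{"turn": [[0,0,0],[0,0,0],[0,0,0],[0,0,0],[0,0,0],[0,0,0]], "slide": [[0,0,0],[0,0,0],[0,0,0],[0,0,0],[0,0,0],[0,0,0]], "jaw": [0.3,0.6,0.8,1,1,1]}'; python3 -c "
from h import *
st()"
```

```text
time_s: 2.25
eef_pos: [0.554, 0.2011, 0.0988]
tool_rot: [-0.002, -0.175, 0.985, -0.0]
force: [-0.8, 0.3, -0.3]
finger_gap: 0.087
t 2.25 p [0.554  0.2011 0.0988] yaw 110.17 tilt [-0.0034 -0.0015] F [-0.8  0.3 -0.3] T [ 0.02 -0.   -0.03] gap 0.087 q [-0.69  0.32  0.32  1.77 -0.11  1.07  1.59]
time_s: 2.75
eef_pos: [0.5542, 0.2011, 0.0991]
tool_rot: [-0.002, -0.175, 0.985, -0.0]
force: [-0.7, -0.7, 0.2]
finger_gap: 0.055
t 2.75 p [0.5542 0.2011 0.0991] yaw 110.16 tilt [-0.0029 -0.0012] F [-0.7 -0.7  0.2] T [-0.   -0.01  0.03] gap 0.055 q [-0.69  0.32  0.32  1.77 -0.11  1.07  1.59]
```

```bash
python3 -m creep '{"turn": [[0,0,0],[0,0,0],[0,0,0],[0,0,0],[0,0,0],[0,0,0],[0,0,0]], "slide": [[0,0,0],[0,0,0],[0,0,0],[0,0,0],[0,0,0],[0,0,0],[0,0,0]], "jaw": [1,1,1,1,1,1,1]}'; python3 -c "
from h import *
st()"
```

```text
time_s: 3.33
eef_pos: [0.5549, 0.199, 0.0991]
tool_rot: [-0.001, -0.174, 0.985, -0.002]
force: [1.7, -1.9, -1.9]
finger_gap: 0.0096
t 3.33 p [0.5549 0.199  0.0991] yaw 110.08 tilt [-0.002  -0.0036] F [ 1.7 -1.9 -1.9] T [-0.36 -0.27 -0.09] gap 0.0096 q [-0.69  0.32  0.32  1.77 -0.11  1.07  1.59]
```

The plate is pinched with a 9.6 mm gap and small forces. Winding the first part now.

```bash
python3 -m creep '{"turn": [[0,0,3],[0,0,8],[0,0,13],[0,0,18],[0,0,23],[0,0,28]], "slide": [[0,0,0],[0,0,0],[0,0,0],[0,0,0],[0,0,0],[0,0,0]], "jaw": [1,1,1,1,1,1]}'; python3 -c "
from h import *
st()
cv2.imwrite('pics/top2.png',eyes.grab_frame('top')[:,:,::-1])
crop('pics/top2.png','pics/top2a.png',105,140,265,260,5)"
```

```text
time_s: 3.83
eef_pos: [0.5548, 0.2007, 0.0991]
tool_rot: [-0.001, 0.07, 0.998, -0.001]
force: [1.3, 4.9, -2.1]
finger_gap: 0.0098
t 3.83 p [0.5548 0.2007 0.0991] yaw 81.94 tilt [-0.0017 -0.0019] F [ 1.3  4.9 -2.1] T [ 1.23 -0.1   0.41] gap 0.0098 q [-0.75  0.32  0.4   1.78 -0.14  1.07  1.12]
```

View pics/top2a.png

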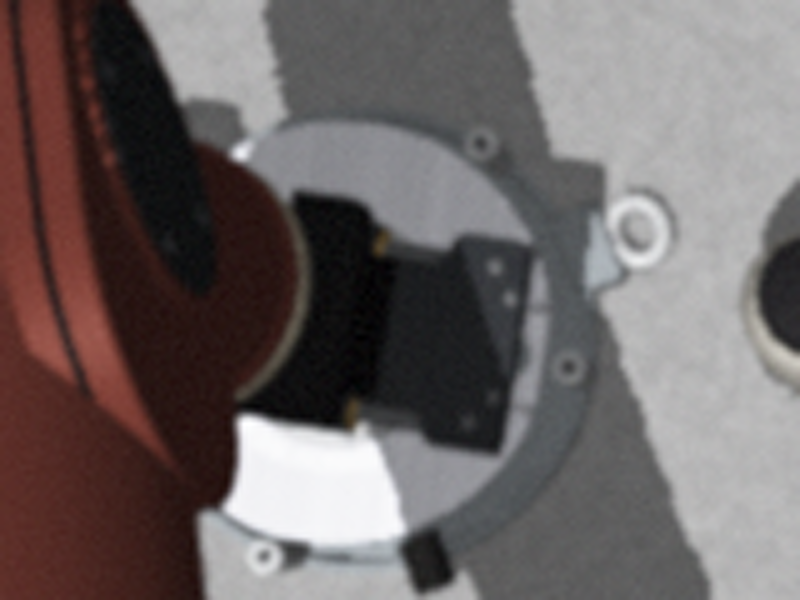

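The drum follows: its scribe lines moved clockwise to (540,305)/(525,405) and torque is 0.41 N m. Continuing, with a small centring correction.

```bash
python3 -m creep '{"turn": [[0,0,5],[0,0,10],[0,0,15],[0,0,20],[0,0,25],[0,0,30],[0,0,35],[0,0,40],[0,0,45],[0,0,50],[0,0,55],[0,0,60]], "slide": [[0,-0.1,0],[0,-0.1,0],[0,-0.1,0],[0,-0.1,0],[0,-0.1,0],[0,-0.1,0],[0,-0.1,0],[0,-0.1,0],[0,-0.1,0],[0,-0.1,0],[0,-0.1,0],[0,-0.1,0]], "jaw": [1,1,1,1,1,1,1,1,1,1,1,1]}'; python3 -c "
from h import *
st()"
```

```text
time_s: 4.88
eef_pos: [0.557, 0.2036, 0.0992]
tool_rot: [0.001, 0.562, 0.827, 0.002]
force: [16.4, 13.3, -17.2]
finger_gap: 0.0102
t 4.88 p [0.557  0.2036 0.0992] yaw 21.64 tilt [0.0045 0.0021] F [ 16.4  13.3 -17.2] T [ 2.8  -3.32  0.58] gap 0.0102 q [-0.9   0.34  0.58  1.78 -0.21  1.07  0.13]
```

Forces of about 16 N show the axis is slightly off. Solving the two plate-normal readings gives an axis near (0.558, 0.200), which matches the posts. I'll correct for that while turning.

```bash
python3 -m creep '{"turn": [[0,0,0],[0,0,5],[0,0,10],[0,0,15],[0,0,20],[0,0,25],[0,0,30]], "slide": [[-0.2,0.05,0],[-0.35,0.1,0],[-0.35,0.1,0],[-0.35,0.1,0],[-0.35,0.1,0],[-0.35,0.1,0],[-0.35,0.1,0]], "jaw": [1,1,1,1,1,1,1]}'; python3 -c "
from h import *
st();plan([.558,.2,.0995],-38)"
```

```text
time_s: 5.47
eef_pos: [0.5591, 0.2039, 0.0992]
tool_rot: [-0.0, 0.756, 0.654, 0.004]
force: [3.5, 9.0, -5.1]
finger_gap: 0.0102
t 5.47 p [0.5591 0.2039 0.0992] yaw -8.28 tilt [0.0051 0.0049] F [ 3.5  9.  -5.1] T [ 1.86 -0.47  0.43] gap 0.0102 q [-0.97  0.37  0.67  1.78 -0.26  1.08 -0.35]
turn [ 0.16 -0.38 29.72] slide [-0.4  -0.05 -0.04]
```

```bash
python3 -m creep '{"turn": [[0,0,5],[0,0,10],[0,0,15],[0,0,20],[0,0,25],[0,0,30],[0,0,35],[0,0,40],[0,0,40]], "slide": [[-0.2,0,0],[-0.4,0,0],[-0.5,0,0],[-0.5,0,0],[-0.5,0,0],[-0.5,0,0],[-0.5,0,0],[-0.5,0,0],[-0.5,0,0]], "jaw": [1,1,1,1,1,1,1,1,1]}'; python3 -c "
from h import *
st();plan([.558,.2,.0995],-66)
for n in('wrist','top'): cv2.imwrite('pics/%s3.png'%n,eyes.grab_frame(n)[:,:,::-1])"
```

```text
time_s: 6.22
eef_pos: [0.5611, 0.2026, 0.0993]
tool_rot: [-0.002, 0.934, 0.356, 0.007]
force: [17.7, 12.3, -15.9]
finger_gap: 0.0097
t 6.22 p [0.5611 0.2026 0.0993] yaw -48.27 tilt [0.0122 0.008 ] F [ 17.7  12.3 -15.9] T [ 2.32 -3.32  0.32] gap 0.0097 q [-1.08  0.4   0.82  1.79 -0.33  1.08 -0.99]
turn [-1.000e-02 -8.400e-01  1.773e+01] slide [-0.41 -0.02 -0.03]
```

View pics/wrist3.png

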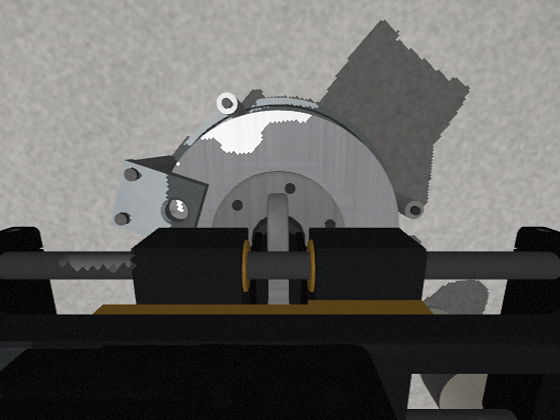

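View pics/top3.png

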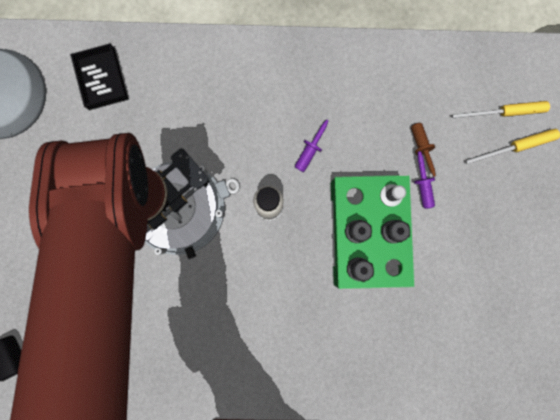

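Wrist view: the lug hole at (177,210) shows bright flange, so the drum hole isn't there yet. In the top view the purple and brown look-alikes have toppled by themselves, well away from the arm, and the pin is still upright at (397,193). The pads have crept about 4 mm along the wing, giving about 20 N, so I'll release, recentre and regrip.

```bash
python3 -m creep '{"turn": [[0,0,0],[0,0,0],[0,-0.5,0],[0,-0.8,0],[0,-0.8,0],[0,-0.8,0],[0,-0.8,0]], "slide": [[0,0,0],[0,0,0],[-0.2,0,0],[-0.4,0,0],[-0.4,0,0],[-0.4,0,0],[-0.4,0,0]], "jaw": [0.75,0.75,0.75,0.75,0.75,0.75,0.75]}'; python3 -c "
from h import *
st();plan([.558,.2,.0995],-48)"
```

```text
time_s: 6.9
eef_pos: [0.5581, 0.1997, 0.0992]
tool_rot: [0.001, 0.934, 0.358, 0.001]
force: [0.1, 0.4, 0.0]
finger_gap: 0.0219
t 6.9 p [0.5581 0.1997 0.0992] yaw -48.0 tilt [ 0.0017 -0.0012] F [0.1 0.4 0. ] T [-0.07  0.13 -0.  ] gap 0.0219 q [-1.08  0.4   0.82  1.79 -0.33  1.09 -0.98]
turn [ 0.12 -0.02  0.  ] slide [ 0.01 -0.03 -0.03]
```

```bash
python3 -m creep '{"turn": [[0,0,0],[0,0,0],[0,0,0],[0,0,0],[0,0,4],[0,0,8],[0,0,12],[0,0,15],[0,0,17],[0,0,17]], "slide": [[0,0,0],[0,0,0],[0,0,0],[0,0,0],[0,0,0],[0,0,0],[0,0,0],[0,0,0],[0,0,0],[0,0,0]], "jaw": [1,1,1,1,1,1,1,1,1,1]}'; python3 -c "
from h import *
st()
for n in('wrist','side'): cv2.imwrite('pics/%s4.png'%n,eyes.grab_frame(n)[:,:,::-1])"
```

```text
time_s: 7.73
eef_pos: [0.5579, 0.1999, 0.0993]
tool_rot: [0.001, 0.976, 0.216, 0.0]
force: [-1.8, -1.1, 2.8]
finger_gap: 0.01
t 7.73 p [0.5579 0.1999 0.0993] yaw -65.04 tilt [ 0.0012 -0.0014] F [-1.8 -1.1  2.8] T [0.06 0.59 0.35] gap 0.01 q [-1.12  0.42  0.88  1.79 -0.36  1.1  -1.25]
```

View pics/wrist4.png

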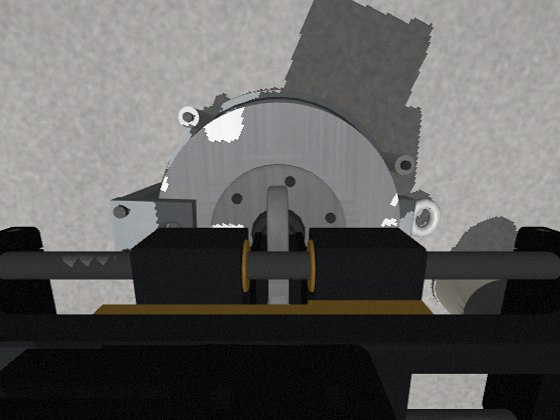

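View pics/side4.png

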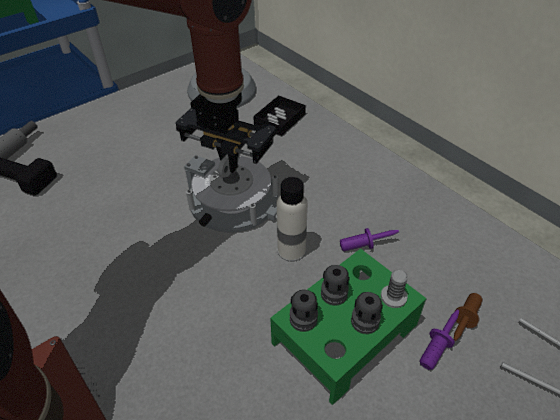

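```bash
python3 -m creep '{"turn": [[0,0,0],[0,0,0],[0,0,0],[0,0,0],[0,0,0],[0,0,0],[0,0,0]], "slide": [[0,0,0],[0,0,0],[0,0,0],[0,0,-2.5],[0,0,-6],[0,0,-9.5],[0,0,-11]], "jaw": [0.7,0.7,0.7,0.6,0.6,0.6,0.6]}'; python3 -c "
from h import *
st()
for n in('wrist','side','top'): cv2.imwrite('pics/%s5.png'%n,eyes.grab_frame(n)[:,:,::-1])
crop('pics/side5.png','pics/side5a.png',170,130,330,250,5)
crop('pics/wrist5.png','pics/wrist5a.png',140,80,400,260,3)"
```

```text
time_s: 8.42
eef_pos: [0.5595, 0.1998, 0.2135]
tool_rot: [0.0, 0.976, 0.217, 0.003]
force: [-0.1, -0.5, 0.9]
finger_gap: 0.0339
t 8.42 p [0.5595 0.1998 0.2135] yaw -64.94 tilt [0.0055 0.0008] F [-0.1 -0.5  0.9] T [-0.05  0.09 -0.01] gap 0.0339 q [-1.19  0.31  0.95  1.66 -0.26  1.3  -1.33]
```

View pics/wrist5a.png

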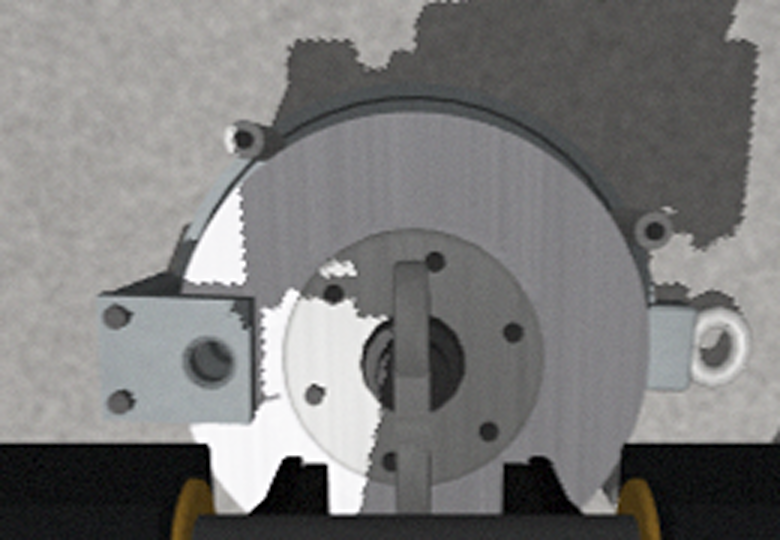

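View pics/side5a.png

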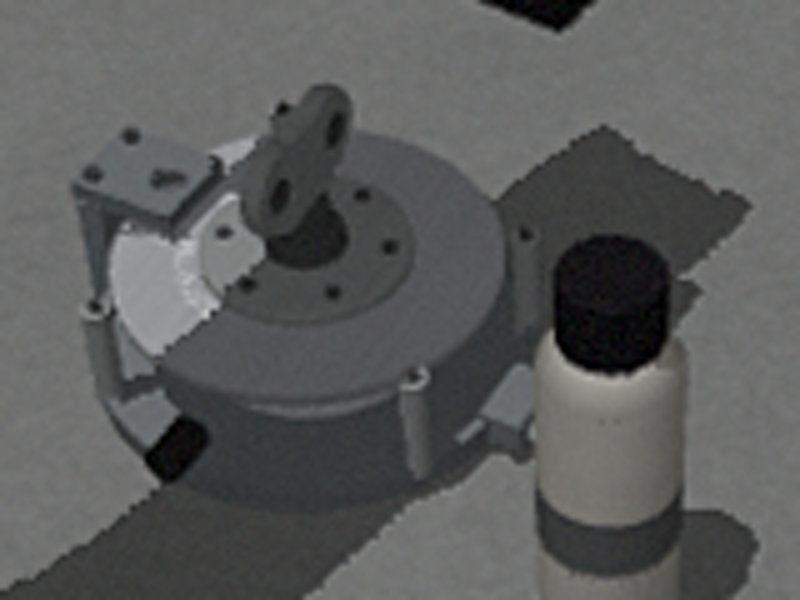

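Wrist crop: the drum hole shows through the lug hole at (210,360), nearly concentric. I'll put the wrist camera straight above the lug for an exact measurement and to locate the lug hole.

```bash
python3 -c "
from h import *
plan([.470,.238,.15],-65)"
```

```text
turn [ 0.06 -0.18  0.11] slide [-6.43 -7.19  6.01]
```

```bash
python3 -m creep '{"turn": [[0,0,0],[0,0,0],[0,0,0],[0,0,0],[0,0,0],[0,-0.1,0],[0,-0.1,0]], "slide": [[-2.2,-2.4,0],[-4.4,-4.8,0.5],[-6.4,-7.2,2],[-6.4,-7.2,4],[-6.4,-7.2,6],[-6.4,-7.2,6],[-6.4,-7.2,6]], "jaw": [0.3,0.2,0.1,0,0,0,0]}'; python3 -c "
from h import *
st()
c=cal('wrist');print(c[3].round(4).tolist());np.save('c6.npy',c[3])
for n in('wrist',): cv2.imwrite('pics/%s6.png'%n,eyes.grab_frame(n)[:,:,::-1])
print(proj('wrist',[.529,.265,.08],c))"
```

```text
time_s: 9.15
eef_pos: [0.4693, 0.2374, 0.1489]
tool_rot: [0.001, 0.976, 0.217, -0.0]
force: [0.1, 0.2, 0.6]
finger_gap: 0.0737
t 9.15 p [0.4693 0.2374 0.1489] yaw -64.91 tilt [-0.0003 -0.003 ] F [0.1 0.2 0.6] T [-0.1   0.06 -0.02] gap 0.0737 q [-1.4   0.18  0.94  1.9  -0.16  1.14 -1.53]
[[0.4248, -0.8783, -0.2195, 0.5286], [-0.9053, -0.4115, -0.1055, 0.2658], [0.0024, 0.2435, -0.9699, 0.3103], [0.0, 0.0, 0.0, 1.0]]
[278.60848608 135.23844487]
```

View pics/wrist6.png

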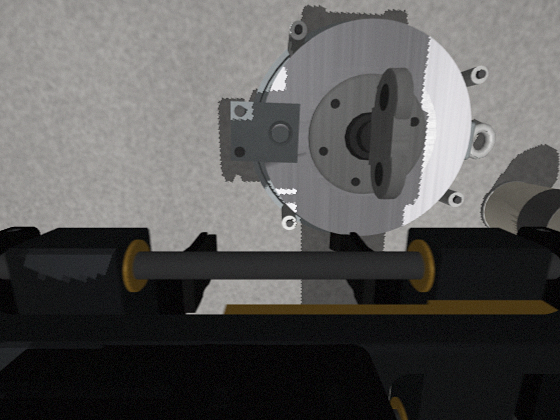

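```bash
python3 -c "
from h import *
im=cv2.imread('pics/wrist6.png')[112:152,255:305]; im=cv2.convertScaleAbs(im,alpha=1.8,beta=-20)
cv2.imwrite('pics/w6a.png',cv2.resize(im,None,fx=14,fy=14,interpolation=cv2.INTER_CUBIC))
crop('pics/wrist6.png','pics/w6b.png',215,0,515,240,2)"
```

```text
(no output)
```

View pics/w6a.png

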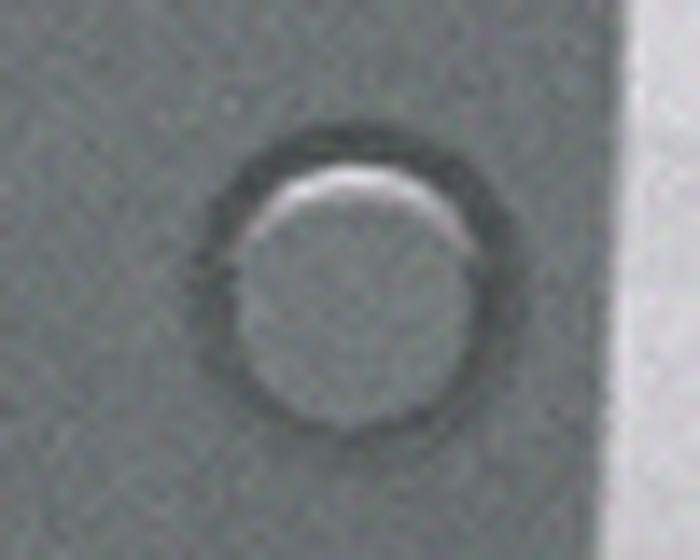

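```bash
cat > ov.py <<'E'
from h import *
import sys
from scipy.optimize import least_squares
T=np.load('c6.npy'); c0=cal('wrist'); c=(c0[0],c0[1],c0[2],T)
lug=back('wrist',255+(355+.5)/14-.5,112+(283+.5)/14-.5,.08,c); print("lug",lug)
im=cv2.imread('pics/wrist6.png')[112:152,255:305]; im=cv2.convertScaleAbs(im,alpha=1.8,beta=-20); im=cv2.resize(im,None,fx=14,fy=14,interpolation=cv2.INTER_CUBIC)
def circ(cen,r,z,col):
    t=np.linspace(0,2*np.pi,90); P=np.array([proj('wrist',[cen[0]+r*np.cos(a),cen[1]+r*np.sin(a),z],c) for a in t]); P=((P-[255,112]+.5)*14-.5)
    cv2.polylines(im,[P.round().astype(int)],True,col,1)
for z,col in((.08,(0,0,255)),(.07,(0,0,160))): circ(lug,.0075,z,col)
for z,col in((.064,(0,255,0)),(.056,(0,160,0))): circ(lug,.009,z,col)
for z,col in((.046,(255,0,0)),(.034,(255,160,0))): circ(lug,.008,z,col)
cv2.imwrite('pics/w6ov.png',im)
E
python3 ov.py
```

```text
lug [0.5317562 0.2652108 0.08     ]
```

View pics/w6ov.png

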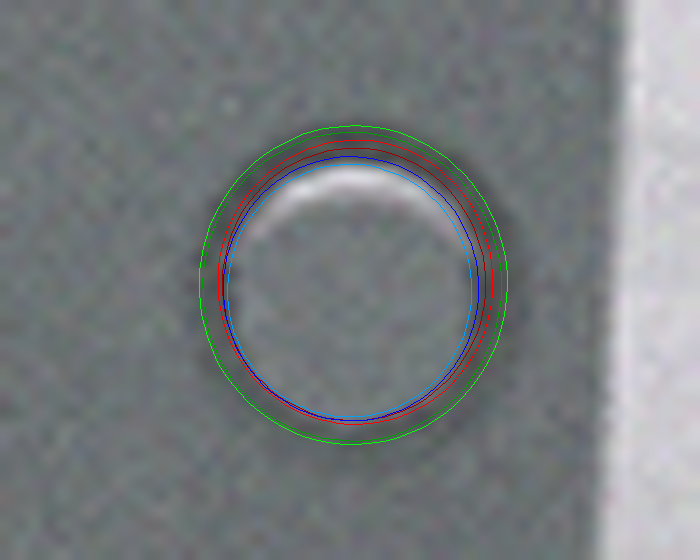

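View pics/w6b.png

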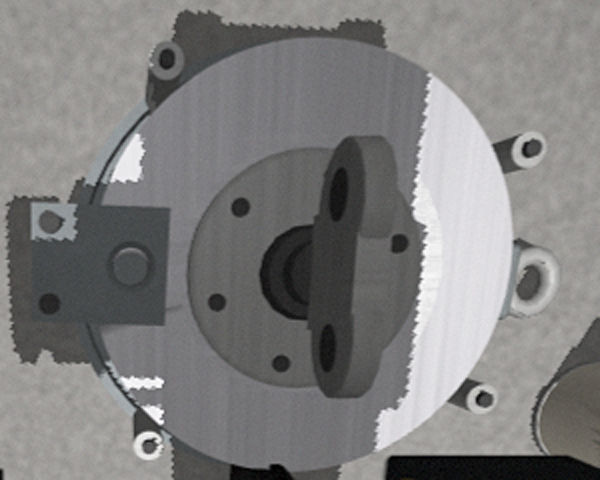

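```bash
python3 -c "
from h import *
im=cv2.imread('pics/wrist6.png')
g=cv2.cvtColor(im,cv2.COLOR_BGR2GRAY)
print(g[118:147,278:283].mean(1).round().astype(int))
print(g[130:135,264:298].mean(0).round().astype(int))
im=im[117:147,265:295]; im=cv2.convertScaleAbs(cv2.subtract(im,50),alpha=2.6)
cv2.imwrite('pics/w6c.png',cv2.resize(im,None,fx=20,fy=20,interpolation=cv2.INTER_NEAREST))
im=cv2.imread('pics/wrist5.png')[185:215,195:225]; im=cv2.convertScaleAbs(im,alpha=1.8)
cv2.imwrite('pics/w5c.png',cv2.resize(im,None,fx=20,fy=20,interpolation=cv2.INTER_NEAREST))
"
```

```text
[ 75  75  69  55  58  63 124 108  86  74  76  79  77  77  77  77  76  77
  78  75  77  75  78  78  65  62  66  66  71]
[76 76 76 73 67 61 61 63 79 79 78 77 78 77 75 77 78 77 76 78 79 78 78 78
 67 57 57 62 65 74 74 74 74 73]
```

View pics/w6c.png

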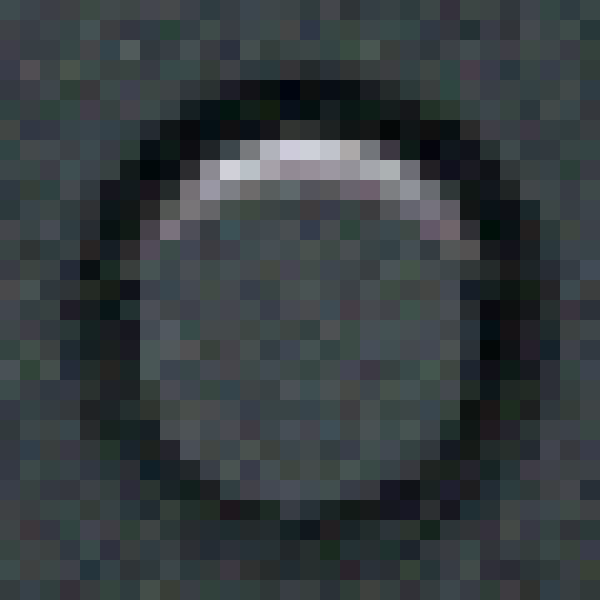

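View pics/w5c.png

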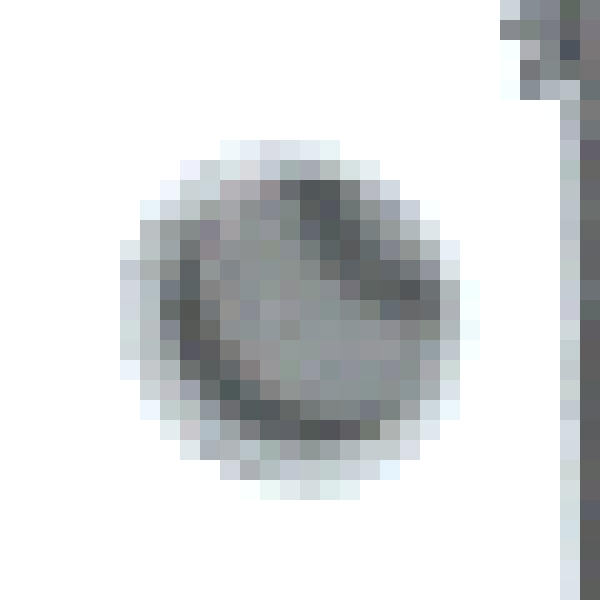

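Run:
```python
from h import *
from scipy.optimize import least_squares
def fit(pts,z0,name,c=None):
    P=np.array([back(name,u,v,z0,c)[:2] for u,v in pts])
    cen=P.mean(0) if 0 else None
    def res(p):
        ph=np.arctan2(P[:,1]-p[1],P[:,0]-p[0]); k=np.round((ph-p[3])/(np.pi/3)); a=p[3]+k*np.pi/3
        return (P-p[:2]-p[2]*np.stack([np.cos(a),np.sin(a)],1)).ravel()
    best=min((least_squares(res,[*( [.556,.199]),.035,ph]) for ph in np.radians([0,20,40])),key=lambda r:r.cost)
    return best.x,best.fun
q=lambda L,x0,y0,k:[(x0+(u+.5)/k-.5,y0+(v+.5)/k-.5) for u,v in L]
T=np.load('c6.npy'); c0=cal('wrist'); cw=(*c0[:3],T)
b0=q([(251,288),(258,381),(410,274),(418,366),(325,237)],105,140,5)
b6=q([(240,207),(217,302),(281,363),(400,243)],215,0,2)
dh=q([(503,277)],105,140,5)[0]; l0=q([(171,391)],105,140,5)[0]; l6=(280.3,132.9)
posts0=q([(133,213),(481,143),(569,367),(264,557)],105,140,5); posts6=q([(167,58),(531,149),(482,398),(149,445)],215,0,2)
def pc(ps,n,c=None):
    P=np.array([back(n,u,v,.071,c)[:2] for u,v in ps]); r=least_squares(lambda x:np.hypot(*(P-x).T)-.096,[.556,.199]); 
    return r.x,r.fun*1e3,np.degrees(np.arctan2(*(P-r.x).T[::-1]))
ang=lambda v:np.degrees(np.arctan2(v[1],v[0]))
A0=pc(posts0,"top"); A6=pc(posts6,"wrist",cw); print(A0,A6)
for z in(.066,.07,.076):
    x0,f0=fit(b0,z,"top"); x6,f6=fit(b6,z,"wrist",cw)
    print(z,"top",x0[:2],x0[2],np.degrees(x0[3])%60,abs(f0).max(),"wr",x6[:2],x6[2],np.degrees(x6[3])%60,abs(f6).max())
print("lug ang top",ang(back("top",*l0,.08)[:2]-A0[0]),"wrist",ang(back("wrist",*l6,.08,cw)[:2]-A6[0]),"dh top",ang(back("top",*dh,.064)[:2]-A0[0]))
```

```text
(array([0.55763419, 0.1991619 ]), array([-0.66934307, -0.34380821, -0.53593806, -0.5457962 ]), array([ 61.45881289, -35.84689987, -97.73631395, 164.65860754])) (array([0.55850028, 0.20171943]), array([-2.04232258, -1.19736903, -1.55573142, -1.78909493]), array([ 61.28478736, -36.44290476, -97.97105086, 165.07437087]))
0.066 top [0.55897992 0.20104184] 0.037472672542462976 6.851655704710083 0.0005644870229481553 wr [0.55934951 0.19861469] 0.03808322291799872 12.984189519207943 0.00031765851960542484
0.07 top [0.55868582 0.20015511] 0.03731323687732119 6.851655705455936 0.0005620852893061645 wr [0.55884646 0.1997154 ] 0.03745959263714144 12.98418939641166 0.00031245677135462516
0.076 top [0.55824466 0.19882503] 0.03707408333558854 6.851655769793765 0.0005584826533513642 wr [0.55809189 0.20136646] 0.036524147371781474 12.984189490955993 0.0003046540198927486
lug ang top 113.03068517103576 wrist 113.5417417605153 dh top -70.15287004671859
```

Two independent checks agree. The bolt pattern says the drum has turned 173.9°, leaving it 2.9° short. The flange crescent in the lug hole gives about 3.7 mm, or 3.0° short. The lug direction is 113.1°, from the post symmetry. I'll regrip and wind about 3° more.

```bash
python3 -c "
from h import *
plan([.558,.2,.165],-64);plan([.558,.2,.0995],-64)"
```

```text
turn [ 0.13 -0.02 -0.94] slide [ 6.35  7.12 -1.49]
turn [ 0.13 -0.02 -0.94] slide [6.35 7.11 5.06]
```

```bash
python3 -m creep '{"turn": [[0,0,-0.5],[0,0,-0.9],[0,0,-0.9],[0.1,0,-0.9],[0.1,0,-0.9],[0.1,0,-0.9],[0.1,0,-0.9],[0.1,0,-0.9],[0.1,0,-0.9]], "slide": [[1.5,1.6,-1.5],[3.7,4.1,-1.5],[6,6.7,-1.5],[6.35,7.1,-1.5],[6.35,7.1,-1],[6.35,7.1,2],[6.35,7.1,4.5],[6.35,7.1,5.1],[6.35,7.1,5.1]], "jaw": [0.3,0.5,0.6,0.6,0.6,0.6,0.6,0.6,0.6]}'; python3 -c "
from h import *
st();plan([.558,.2,.0995],-64)"
```

```text
time_s: 9.95
eef_pos: [0.5562, 0.2003, 0.0978]
tool_rot: [0.001, 0.974, 0.225, -0.001]
force: [0.3, 0.5, 0.5]
finger_gap: 0.0373
t 9.95 p [0.5562 0.2003 0.0978] yaw -64.0 tilt [-0.0025 -0.0017] F [0.3 0.5 0.5] T [-0.08  0.17 -0.03] gap 0.0373 q [-1.13  0.43  0.89  1.79 -0.37  1.1  -1.23]
turn [ 0.03  0.17 -0.  ] slide [ 0.15  0.11 -0.17]
```

```bash
python3 -m creep '{"turn": [[0,0.1,0],[0,0.1,0],[0,0.1,0],[0,0.1,0],[0,0.1,0],[0,0.1,0],[0,0.1,2],[0,0.1,4],[0,0.1,4.5],[0,0.1,4.5],[0,0.1,4.5]], "slide": [[0.15,0.1,-0.1],[0.15,0.1,-0.1],[0.15,0.1,-0.1],[0.15,0.1,-0.1],[0.15,0.1,-0.1],[0.15,0.1,-0.1],[0.15,0.1,-0.1],[0.15,0.1,-0.1],[0.15,0.1,-0.1],[0.15,0.1,-0.1],[0.15,0.1,-0.1]], "jaw": [0.8,1,1,1,1,1,1,1,1,1,1]}'; python3 -c "
from h import *
st()"
```

```text
time_s: 10.87
eef_pos: [0.5584, 0.2002, 0.0996]
tool_rot: [0.0, 0.982, 0.187, -0.0]
force: [-1.4, -0.6, 6.9]
finger_gap: 0.0095
t 10.87 p [0.5584 0.2002 0.0996] yaw -68.47 tilt [-0.0001 -0.0006] F [-1.4 -0.6  6.9] T [-0.25  0.44  0.41] gap 0.0095 q [-1.14  0.44  0.91  1.79 -0.38  1.11 -1.29]
```

```bash
python3 -m creep '{"turn": [[0,0,0],[0,0,0],[0,0,0],[0,0,0],[0,0,0],[0,0,0]], "slide": [[0,0,0],[0,0,0],[0,0,0],[0,0,-2.5],[0,0,-5.5],[0,0,-7]], "jaw": [0.7,0.7,0.6,0.5,0.3,0.1]}'; python3 -c "
from h import *
st(); plan([.4693,.2374,.149],-65);plan([.4693,.2374,.17],-65)"
```

```text
time_s: 11.37
eef_pos: [0.5593, 0.2001, 0.1722]
tool_rot: [0.0, 0.982, 0.186, 0.001]
force: [-0.2, 0.6, 0.6]
finger_gap: 0.042
t 11.37 p [0.5593 0.2001 0.1722] yaw -68.51 tilt [ 0.0018 -0.    ] F [-0.2  0.6  0.6] T [-0.01  0.09 -0.06] gap 0.042 q [-1.19  0.36  0.96  1.71 -0.31  1.23 -1.35]
turn [ 0.04 -0.09 -3.51] slide [-7.01 -6.77  2.3 ]
turn [ 0.04 -0.09 -3.51] slide [-7.01 -6.77  0.2 ]
```

```bash
python3 -m creep '{"turn": [[0,0,-1],[0,0,-2],[0,0,-3.5],[0,0,-3.5],[0,0,-3.5]], "slide": [[-2.5,-2.4,0],[-5,-4.8,0.3],[-7,-6.8,1.2],[-7,-6.8,2.3],[-7,-6.8,2.3]], "jaw": [0,0,0,0,0]}'; python3 -c "
from h import *
st()
c=cal('wrist');np.save('c7.npy',c[3])
cv2.imwrite('pics/wrist7.png',eyes.grab_frame('wrist')[:,:,::-1])
im=cv2.imread('pics/wrist7.png'); u,v=proj('wrist',[.5315,.265,.08],c).astype(int)
a=cv2.resize(cv2.convertScaleAbs(cv2.subtract(im[v-15:v+15,u-15:u+15],50),alpha=2.6),None,fx=18,fy=18,interpolation=cv2.INTER_NEAREST)
cv2.imwrite('pics/w7c.png',a); print(u,v); crop('pics/wrist7.png','pics/w7b.png',215,0,515,240,2)"
```

```text
time_s: 11.78
eef_pos: [0.4668, 0.2388, 0.1475]
tool_rot: [-0.0, 0.976, 0.218, -0.0]
force: [-0.1, -1.2, -0.1]
finger_gap: 0.0752
t 11.78 p [0.4668 0.2388 0.1475] yaw -64.8 tilt [-0.0009  0.0003] F [-0.1 -1.2 -0.1] T [-0.07  0.14  0.  ] gap 0.0752 q [-1.43  0.19  0.98  1.9  -0.17  1.14 -1.52]
283 130
```

View pics/w7c.png

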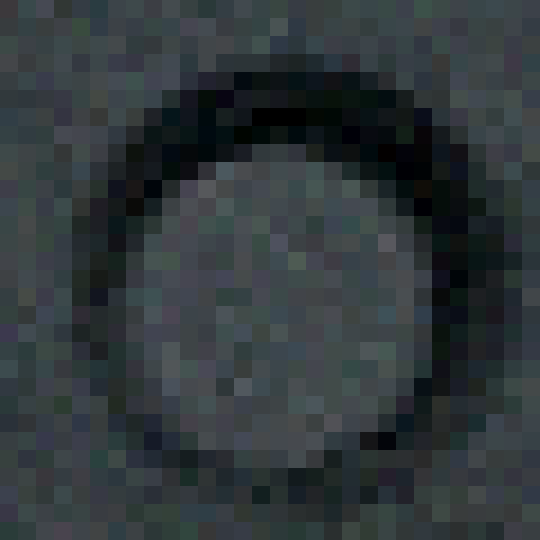

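View pics/w7b.png

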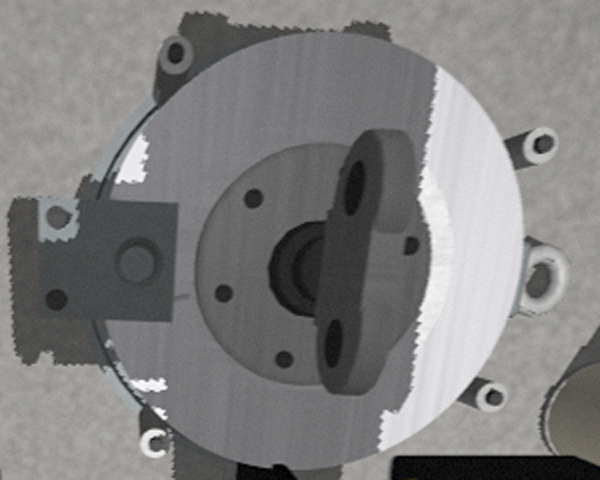

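The crescent is gone and the lug hole at about (139,262) in the crop is clear all round. I'll check the bolt phase and compute the pin targets.

Run:
```python
from h import *
from scipy.optimize import least_squares
T=np.load('c7.npy'); c0=cal('wrist'); cw=(*c0[:3],T)
q=lambda L,x0,y0,k:[(x0+(u+.5)/k-.5,y0+(v+.5)/k-.5) for u,v in L]
P=np.array([back('wrist',u,v,.07,cw)[:2] for u,v in q([(254,198),(224,293),(285,359),(412,245)],215,0,2)])
def res(p):
    ph=np.arctan2(P[:,1]-p[1],P[:,0]-p[0]); a=p[3]+np.round((ph-p[3])/(np.pi/3))*np.pi/3
    return (P-p[:2]-p[2]*np.stack([np.cos(a),np.sin(a)],1)).ravel()
r=least_squares(res,[.558,.2,.037,np.radians(10)]); print(r.x[:3],np.degrees(r.x[3])%60, "rot",180+6.85-np.degrees(r.x[3])%60,abs(r.fun).max())
pp=np.array([back('wrist',u,v,.071,cw)[:2] for u,v in q([(177,53),(541,145),(491,397),(154,443)],215,0,2)])
s=least_squares(lambda x:np.hypot(*(pp-x[:2]).T)-x[2],[.558,.2,.096]); print("posts",s.x)
print("lug",back('wrist',283-15+287/18-.5,130-15+305/18-.5,.07,cw), back('wrist',*q([(139,262)],215,0,2)[0],.08,cw))
```

```text
[0.55910282 0.19911782 0.03754884] 9.51153474673106 rot 177.33846525326894 0.0002905335395678322
posts [0.55797945 0.2011221  0.09419273]
lug [0.53073206 0.26450158 0.07      ] [0.53126349 0.26426456 0.08      ]
```

The drum turned another 3.5° and now sits within about 0.5° (0.6 mm) of true. It holds by itself. The lug hole is at (0.531, 0.2644). The pin, from its collar, its handle and the tray-hole geometry, is at (0.5873, -0.2398). I'll go to the pin, passing above the can.

```bash
python3 -c "
from h import *
plan([.5873,-.2398,.235],-90)"
```

```text
turn [ 0.03 -0.03 25.06] slide [-9.46 48.3  -8.63]
```

```bash
python3 -m creep '{"turn": [[0,0,0],[0,0,2],[0,0,4],[0,0,6],[0,0,8],[0,0,10],[0,0,12],[0,0,14],[0,0,16],[0,0,18],[0,0,20],[0,0,22]], "slide": [[0,0,-4],[-0.5,2.5,-7],[-1.2,6,-9.5],[-1.9,10,-9.5],[-2.7,14,-9.5],[-3.5,18,-9.5],[-4.3,22,-9.5],[-5.1,26,-9.5],[-5.9,30,-9.5],[-6.7,34,-9.5],[-7.5,38,-9.5],[-8.3,42,-9.5]], "jaw": [0,0,0,0,0,0,0,0,0,0,0,0]}'; python3 -c "
from h import *
st();plan([.5873,-.2398,.235],-90)"
```

```text
time_s: 12.83
eef_pos: [0.5717, -0.1814, 0.2439]
tool_rot: [0.001, 1.0, 0.025, 0.0]
force: [0.7, 0.2, 0.6]
finger_gap: 0.0871
t 12.83 p [ 0.5717 -0.1814  0.2439] yaw -87.12 tilt [ 0.0005 -0.0021] F [0.7 0.2 0.6] T [0.01 0.11 0.06] gap 0.0871 q [-0.67  0.4   1.18  1.6  -0.37  1.39 -0.97]
turn [ 0.12 -0.02  2.88] slide [1.27 5.91 0.91]
```

```bash
python3 -m creep '{"turn": [[0,0,1.5],[0.1,0,2.9],[0.1,0,2.9],[0.1,0,2.9]], "slide": [[0.6,3,0.4],[1.27,5.9,0.9],[1.27,5.9,0.9],[1.27,5.9,0.9]], "jaw": [0,0,0,0]}'; python3 -c "
from h import *
st();c=cal('wrist')
for n in('wrist','side'): cv2.imwrite('pics/%s8.png'%n,eyes.grab_frame(n)[:,:,::-1])
print(proj('wrist',[.5873,-.2398,.148],c),proj('wrist',[.5873,-.2398,.091],c))"
```

```text
time_s: 13.17
eef_pos: [0.5863, -0.2443, 0.2351]
tool_rot: [0.002, 1.0, -0.003, -0.0]
force: [-0.1, 1.1, 0.2]
finger_gap: 0.087
t 13.17 p [ 0.5863 -0.2443  0.2351] yaw -90.4 tilt [-0.0009 -0.0032] F [-0.1  1.1  0.2] T [ 0.03  0.11 -0.01] gap 0.087 q [-0.48  0.49  1.13  1.53 -0.44  1.41 -0.9 ]
[272.81455756 211.10290484] [273.57841841 197.68954939]
```

View pics/wrist8.png

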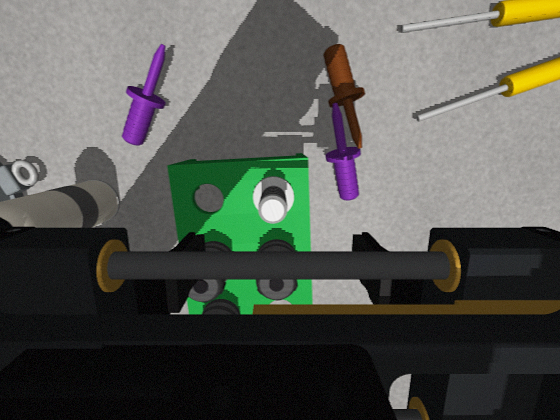

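View pics/side8.png

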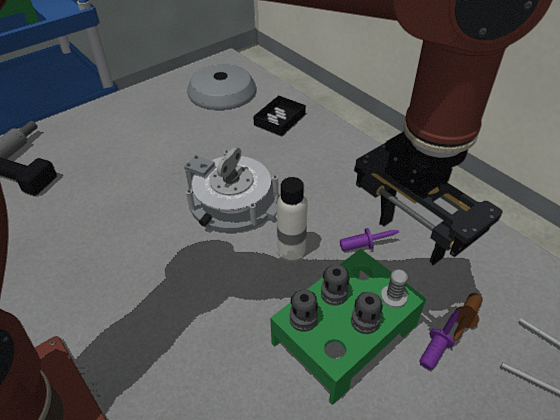

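The pin shows at (273,209) handle top and (273,197) collar, and the projections match within 2 px. The fingers straddle it over free ground, with the holders clear. Descending to mid handle (TCP z 0.102).

```bash
python3 -c "
from h import *
st();plan([.5878,-.2398,.102],-90)"
```

```text
t 13.27 p [ 0.5874 -0.2402  0.2353] yaw -90.06 tilt [ 0.0002 -0.001 ] F [ 0.3  0.  -1.1] T [-0.02  0.19  0.04] gap 0.0871 q [-0.49  0.49  1.13  1.53 -0.44  1.41 -0.9 ]
turn [ 0.06 -0.01 -0.06] slide [ 0.03 -0.05 13.33]
```

```bash
python3 -m creep '{"turn": [[0,0,0],[0,0,0],[0,0,0],[0,0,0],[0,0,0],[0,0,0],[0,0,0],[0,0,0],[0,0,0]], "slide": [[0,0,2.5],[0,0,5],[0,0,7.5],[0,0,10],[0,0,12],[0.03,-0.05,13.2],[0.03,-0.05,13.3],[0.03,-0.05,13.3],[0.03,-0.05,13.3]], "jaw": [0,0,0,0.1,0.2,0.2,0.3,0.3,0.3]}'; python3 -c "
from h import *
st();plan([.5876,-.2398,.102],-90)"
```

```text
time_s: 14.02
eef_pos: [0.5887, -0.2397, 0.1038]
tool_rot: [0.001, 1.0, -0.0, 0.001]
force: [0.1, -0.1, -0.2]
finger_gap: 0.0629
t 14.02 p [ 0.5887 -0.2397  0.1038] yaw -90.01 tilt [ 0.0019 -0.0015] F [ 0.1 -0.1 -0.2] T [-0.01  0.18  0.02] gap 0.0629 q [-0.43  0.59  1.04  1.68 -0.55  1.19 -0.83]
turn [ 0.09 -0.11 -0.01] slide [-0.11  0.01  0.18]
```

```bash
python3 -m creep '{"turn": [[0,-0.1,0],[0,-0.1,0],[0,-0.1,0],[0,-0.1,0],[0,-0.1,0],[0,-0.1,0],[0,-0.1,0],[0,-0.1,0]], "slide": [[-0.1,0,0.1],[-0.1,0,0.1],[-0.1,0,0.1],[-0.1,0,0.1],[-0.1,0,0.1],[-0.1,0,0.1],[-0.1,0,0.1],[-0.1,0,0.1]], "jaw": [1,1,1,1,1,1,1,1]}'; python3 -c "
from h import *
st()"
```

```text
time_s: 14.68
eef_pos: [0.5877, -0.2398, 0.1028]
tool_rot: [0.001, 1.0, -0.0, 0.0]
force: [0.1, -0.2, 0.9]
finger_gap: 0.0253
t 14.68 p [ 0.5877 -0.2398  0.1028] yaw -90.01 tilt [ 0.0002 -0.0016] F [ 0.1 -0.2  0.9] T [-0.01  0.23  0.03] gap 0.0253 q [-0.43  0.59  1.04  1.68 -0.54  1.19 -0.83]
```

Gripped: 25.3 mm on the 26 mm handle. Lifting straight up until the tip clears the can.

```bash
python3 -m creep '{"turn": [[0,0,0],[0,0,0],[0,0,0],[0,0,0],[0,0,0],[0,0,0],[0,0,0],[0,0,0]], "slide": [[0,0,0],[0,0,-2],[0,0,-5],[0,0,-8.5],[0,0,-12],[0,0,-15.5],[0,0,-19],[0,0,-19.5]], "jaw": [1,1,1,1,1,1,1,1]}'; python3 -c "
from h import *
st();plan([.531,.2644,.27],-10);
for n in('wrist','side'): cv2.imwrite('pics/%s9.png'%n,eyes.grab_frame(n)[:,:,::-1])
"
```

```text
time_s: 15.35
eef_pos: [0.5888, -0.2409, 0.3036]
tool_rot: [0.002, 1.0, -0.0, 0.003]
force: [0.5, -1.0, -2.3]
finger_gap: 0.025
t 15.35 p [ 0.5888 -0.2409  0.3036] yaw -90.03 tilt [ 0.0063 -0.0039] F [ 0.5 -1.  -2.3] T [-0.14  0.13  0.01] gap 0.025 q [-0.49  0.45  1.16  1.42 -0.41  1.53 -0.92]
turn [  0.44  -0.15 -80.03] slide [ -5.83 -50.54   3.12]
```

View pics/wrist9.png

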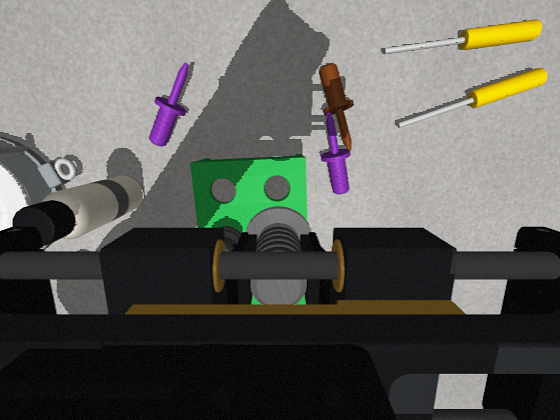

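View pics/side9.png

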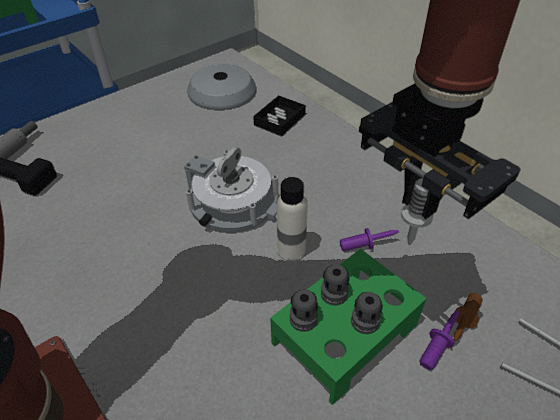

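The pin is held upright with its tip at about 0.226, which clears the can, and the tray holders are undisturbed. Carrying it to above the lug.

```bash
python3 -m creep '{"turn": [[0,0,-4],[0,0,-9],[0,0,-14],[0,0,-20],[0,0,-26],[0,0,-32],[0,0,-38],[0,0,-44],[0,0,-50],[0,0,-56],[0,0,-62],[0,0,-68]], "slide": [[-0.3,-2,0],[-0.7,-5,0],[-1.1,-9,0],[-1.5,-13,0],[-2,-17,0],[-2.5,-21,0],[-2.9,-25,0],[-3.4,-29,0],[-3.9,-33,0],[-4.3,-37,0],[-4.8,-41,0.5],[-5.2,-45,1]], "jaw": [1,1,1,1,1,1,1,1,1,1,1,1]}'; python3 -c "
from h import *
st();plan([.531,.2644,.22],-10)"
```

```text
time_s: 16.45
eef_pos: [0.5344, 0.2122, 0.2857]
tool_rot: [0.001, 0.827, 0.562, -0.001]
force: [-0.0, -0.0, -2.7]
finger_gap: 0.0255
t 16.45 p [0.5344 0.2122 0.2857] yaw -21.66 tilt [-0.0002 -0.0026] F [-0.  -0.  -2.7] T [-0.14 -0.01  0.03] gap 0.0255 q [-1.23  0.2   0.9   1.59 -0.15  1.43 -0.69]
turn [  0.03   0.15 -11.66] slide [ 4.75 -2.25  6.55]
```

```bash
python3 -m creep '{"turn": [[0,0,-4],[0,0,-8],[0,0.1,-11.7],[0,0.1,-11.7],[0,0.1,-11.7]], "slide": [[2.5,-1.2,1],[4.75,-2.25,3],[4.75,-2.25,5],[4.75,-2.25,6.5],[4.75,-2.25,6.5]], "jaw": [1,1,1,1,1]}'; python3 -c "
from h import *
c=cal('wrist')
for n in('wrist','side'): cv2.imwrite('pics/%s10.png'%n,eyes.grab_frame(n)[:,:,::-1])
st();s=telemetry.read_state();p=s['eef_pos'];M=rot(s)
tip=p+M.apply([0,0,.0778]);print('tip',tip,proj('side',tip),proj('wrist',tip,c)); print('lug side',proj('side',[.531,.2644,.08]),'wrist',proj('wrist',[.531,.2644,.08],c))
plan([.531,.2644,.155],-10)
crop('pics/side10.png','pics/side10a.png',160,60,320,180,5)"
```

```text
time_s: 16.87
eef_pos: [0.5279, 0.2639, 0.2149]
tool_rot: [0.0, 0.765, 0.644, -0.004]
force: [-0.7, -0.5, -3.1]
finger_gap: 0.0254
t 16.97 p [0.5301 0.2638 0.2191] yaw -10.01 tilt [-0.0021 -0.003 ] F [ 0.  -0.4 -2.3] T [-0.12  0.02  0.01] gap 0.0252 q [-1.22  0.28  0.83  1.65 -0.21  1.31 -0.53]
tip [0.52995524 0.26357827 0.14126528] [200.6827354  143.01397082] [281.22764439 216.02785455]
lug side [204.39775459 164.81186068] wrist [281.83413486 198.9750088 ]
turn [-0.09  0.19 -0.01] slide [0.09 0.09 6.41]
```

View pics/side10a.png

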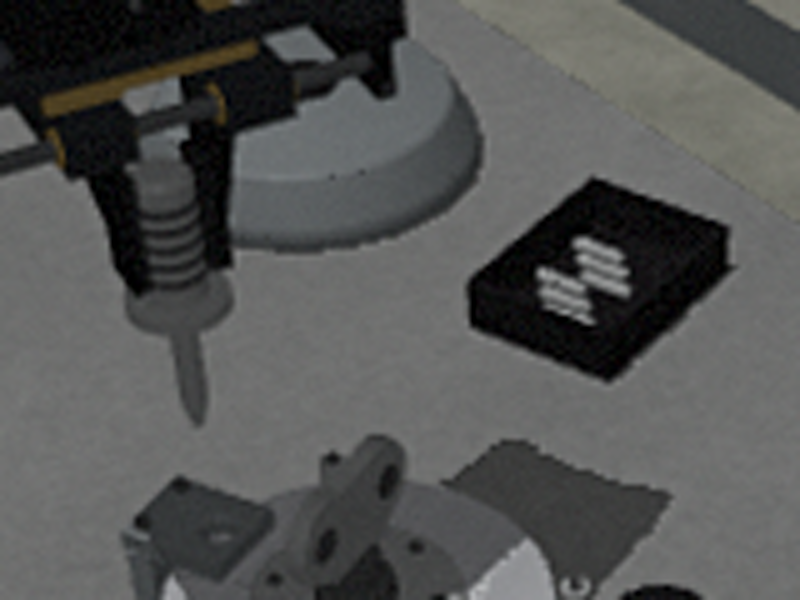

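View pics/wrist10.png

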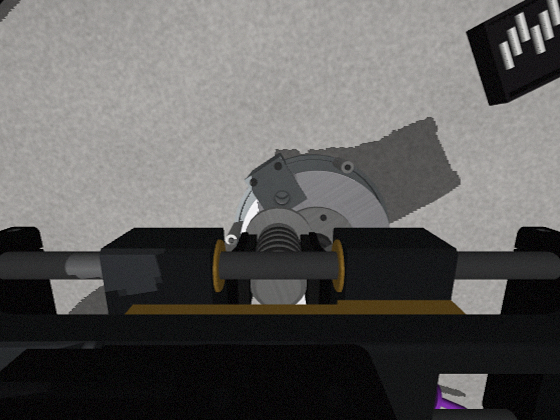

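```bash
python3 -c "
from h import *
s=telemetry.read_state();p=s['eef_pos'];M=rot(s)
for d in(-.045,.0178-0.0,.0778): 
  u=proj('side',p+M.apply([0,0,d])); print(d,u,((u-[160,60]+.5)*5-.5).round())
"
```

```text
-0.045 [192.65421384  92.23328942] [165. 163.]
0.0178 [196.93742772 119.32476791] [187. 299.]
0.0778 [200.6827354  143.01397082] [205. 417.]
```

Side view: tip at (199.4,144.4) and lug hole at (204,166). The offset between them matches the prediction within 1 px, and the pin is not leaning. Lowering in guarded steps.

```bash
python3 -m creep '{"turn": [[0,0,0],[0,0.2,0],[0,0.2,0],[0,0.2,0],[0,0.2,0]], "slide": [[0.1,0.1,2],[0.1,0.1,4],[0.1,0.1,5.5],[0.1,0.1,6],[0.1,0.1,6]], "jaw": [1,1,1,1,1]}'; python3 -c "
from h import *
st();plan([.531,.2644,.145],-10)"
```

```text
time_s: 17.38
eef_pos: [0.5308, 0.2641, 0.1586]
tool_rot: [-0.001, 0.766, 0.642, -0.001]
force: [-0.6, -0.9, -2.4]
finger_gap: 0.0253
t 17.38 p [0.5308 0.2641 0.1586] yaw -10.05 tilt [-0.0025 -0.0003] F [-0.6 -0.9 -2.4] T [-0.11  0.06  0.01] gap 0.0253 q [-1.2   0.33  0.81  1.72 -0.26  1.2  -0.49]
turn [-0.14  0.04 -0.05] slide [0.04 0.02 1.36]
```

```bash
python3 -m creep '{"turn": [[0,0,0],[0,0,0],[0,0,0],[0,0,0],[0,0,0]], "slide": [[0,0,0.5],[0,0,1],[0,0,1.5],[0,0,1.8],[0,0,1.8]], "jaw": [1,1,1,1,1]}'; python3 -c "
from h import *
st()
cv2.imwrite('pics/side11.png',eyes.grab_frame('side')[:,:,::-1])
crop('pics/side11.png','pics/side11a.png',160,90,280,210-30,6)"
```

```text
time_s: 17.8
eef_pos: [0.5305, 0.264, 0.1401]
tool_rot: [-0.001, 0.766, 0.642, -0.001]
force: [-0.1, -0.5, -2.5]
finger_gap: 0.025
t 17.8 p [0.5305 0.264  0.1401] yaw -10.05 tilt [-0.0032 -0.0007] F [-0.1 -0.5 -2.5] T [-0.14  0.08 -0.05] gap 0.025 q [-1.19  0.35  0.8   1.74 -0.27  1.17 -0.48]
```

View pics/side11a.png

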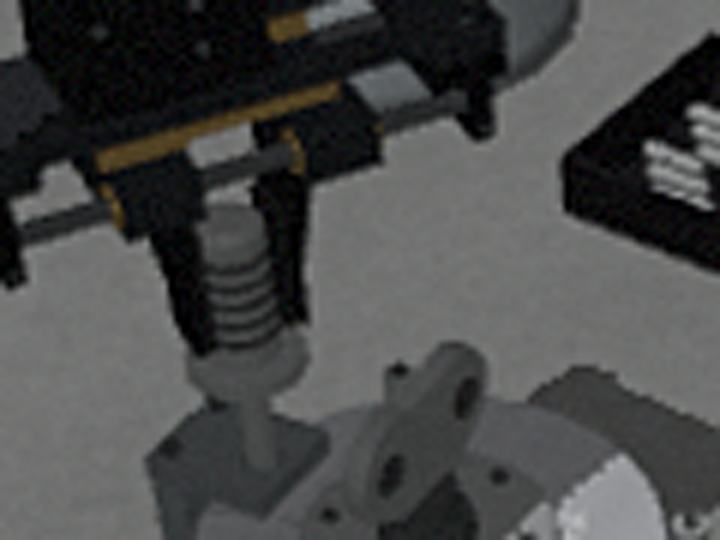

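The tip is 18 mm below the lug's top with no added force, so it's in the hole and entering the flange. Continuing down.

```bash
python3 -m creep '{"turn": [[0,0,0],[0,0,0],[0,0,0],[0,0,0],[0,0,0],[0,0,0]], "slide": [[0,0,0.4],[0,0,0.8],[0,0,1.2],[0,0,1.6],[0,0,2],[0,0,2]], "jaw": [1,1,1,1,1,1]}'; python3 -c "
from h import *
st()"
```

```text
time_s: 18.35
eef_pos: [0.53, 0.2638, 0.1194]
tool_rot: [-0.001, 0.766, 0.642, -0.002]
force: [-0.5, 0.7, -2.5]
finger_gap: 0.0252
t 18.35 p [0.53   0.2638 0.1194] yaw -10.05 tilt [-0.004  -0.0014] F [-0.5  0.7 -2.5] T [-0.12  0.1  -0.03] gap 0.0252 q [-1.18  0.37  0.79  1.76 -0.29  1.13 -0.47]
```

```bash
python3 -m creep '{"turn": [[0,0,0],[0,0.1,0],[0,0.1,0],[0,0.2,0],[0,0.2,0],[0,0.2,0]], "slide": [[0.03,0.08,0.4],[0.03,0.08,0.8],[0.03,0.08,1.2],[0.03,0.08,1.6],[0.03,0.08,2],[0.03,0.08,2.05]], "jaw": [1,1,1,1,1,1]}'; python3 -c "
from h import *
st()"
```

```text
time_s: 18.85
eef_pos: [0.5304, 0.2637, 0.098]
tool_rot: [-0.002, 0.766, 0.642, -0.001]
force: [-1.2, -0.2, -2.5]
finger_gap: 0.0252
t 18.85 p [0.5304 0.2637 0.098 ] yaw -10.05 tilt [-0.0042  0.0014] F [-1.2 -0.2 -2.5] T [-0.12  0.07 -0.03] gap 0.0252 q [-1.16  0.4   0.78  1.78 -0.31  1.09 -0.45]
```

```bash
python3 -m creep '{"turn": [[0,0,0],[0,0,0],[0,0,0]], "slide": [[0,0,0.1],[0,0,0.2],[0,0,0.2]], "jaw": [1,1,1]}'; python3 -c "
from h import *
st()"
```

```text
time_s: 19.1
eef_pos: [0.5305, 0.2638, 0.0977]
tool_rot: [-0.002, 0.766, 0.642, -0.001]
force: [-8.9, -2.8, 14.6]
finger_gap: 0.0253
t 19.1 p [0.5305 0.2638 0.0977] yaw -10.06 tilt [-0.0047  0.0026] F [-8.9 -2.8 14.6] T [-0.81  1.82 -0.01] gap 0.0253 q [-1.16  0.4   0.78  1.78 -0.32  1.09 -0.45]
```

Contact at TCP z 0.0977, where 0.0978 was expected for a seated collar, at about 17 N. Letting go and lifting away.

```bash
python3 -m creep '{"turn": [[0,0,0],[0,0,0],[0,0,0],[0,0,0],[0,0,0],[0,0,0]], "slide": [[0,0,-0.05],[0,0,-0.05],[0,0,-0.05],[0,0,-0.05],[0,0,-0.05],[0,0,-0.05]], "jaw": [0.6,0.5,0.4,0.4,0.4,0.4]}'
python3 -m creep '{"turn": [[0,0,0],[0,0,0],[0,0,0],[0,0,0],[0,0,0],[0,0,0]], "slide": [[0,0,-1],[0,0,-3.5],[0,0,-7],[0,0,-10.5],[0,0,-14],[0,0,-16]], "jaw": [0.4,0.4,0.3,0.3,0.3,0.3]}'
python3 -c "
from h import *
st()
for n in('wrist','side','top'): cv2.imwrite('pics/%s12.png'%n,eyes.grab_frame(n)[:,:,::-1])
crop('pics/side12.png','pics/side12a.png',160,110,290,210,6)"
```

```text
time_s: 19.6
eef_pos: [0.5305, 0.2638, 0.0981]
tool_rot: [-0.002, 0.766, 0.642, -0.001]
force: [-0.3, -0.1, 0.3]
finger_gap: 0.0502
time_s: 20.1
eef_pos: [0.5324, 0.2633, 0.2628]
tool_rot: [-0.002, 0.767, 0.642, 0.001]
force: [1.3, 0.3, 0.7]
finger_gap: 0.0605
t 20.1 p [0.5324 0.2633 0.2628] yaw -10.1 tilt [-0.0011  0.005 ] F [1.3 0.3 0.7] T [-0.12  0.03 -0.02] gap 0.0605 q [-1.23  0.25  0.84  1.58 -0.2   1.39 -0.54]
```

View pics/side12a.png

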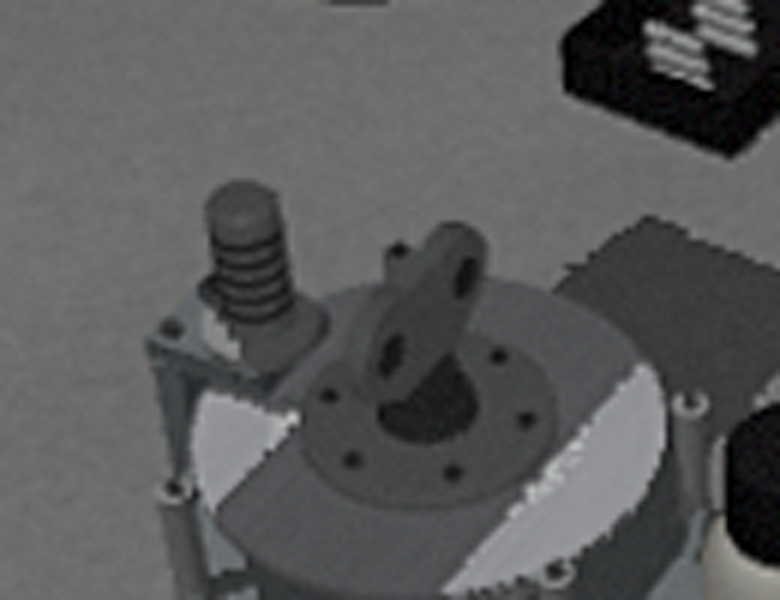

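View pics/wrist12.png

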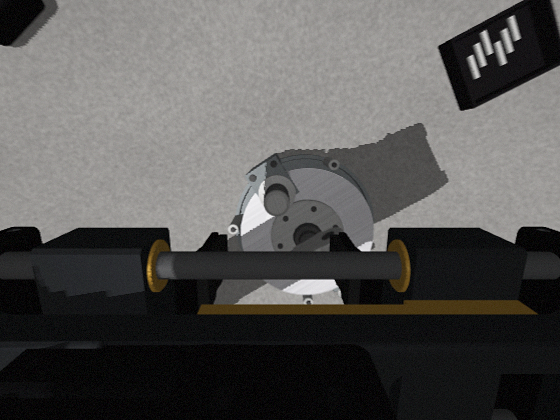

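View pics/side12.png

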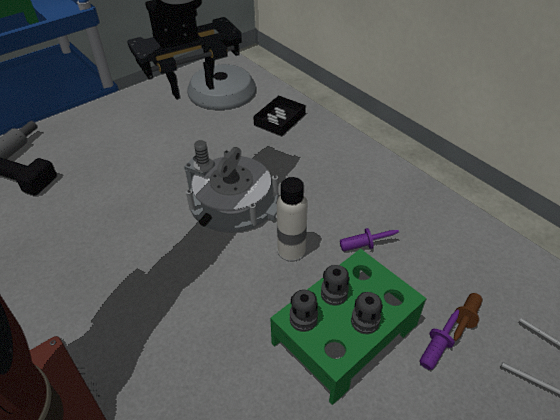

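Side view: the pin stands upright on the lug, with its handle top at about (200,142) and its collar flat on the plate. The can and all three holders haven't moved. One numeric check of its height, then I'll hand in.

```bash
python3 -c "
from h import *
f=lambda p:((proj('side',p)-[160,110]+.5)*6-.5).round()
print('handle top seated',f([.5308,.2642,.143]),'5mm high',f([.5308,.2642,.148]))
st(); workorder.finish_job()"
```

```text
handle top seated [247. 195.] 5mm high [245. 183.]
t 20.25 p [0.5322 0.2636 0.2604] yaw -10.07 tilt [-0.0019  0.0048] F [ 0.   0.3 -0.4] T [-0.14  0.1  -0.01] gap 0.0605 q [-1.23  0.25  0.84  1.58 -0.2   1.39 -0.54]
the job is handed in; nothing more can be done
```

The drum is wound and pinned: the lock pin is down through lug, flange and boss with its collar on the lug, and the gripper has let go and is clear. I handed the job in at 20.3 s of the 72 s allowed.

- **Winding:** I turned the drum about 177° clockwise by the wing key in several parts, with two regrips. The first stop was about 3° short, so I wound it a little more. After that the lug hole showed clear and the bolt pattern put the drum within about 0.5° of true. The brake held it there.
- **Pin:** it went down with no added force until contact at a TCP height of 97.7 mm, where 97.8 mm was expected for a seated collar. I pressed with about 17 N and released. The side camera shows it upright with the collar on the lug. The handle top lies within 2 to 3 px of where a seated pin should appear; 5 mm too high would be 2 px. My reading of that edge is no finer than that, so the contact height is the stronger evidence.
- **Bystanders:** the spray can and the three tool holders stand where they were.
- **Look-alikes:** the purple and brown pins toppled by themselves early on, while the arm was at the balancer. I did not touch them.
- **Forces:** the highest wrist force I read was about 27 N, while the pads were off centre on the key.

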